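# Clear the dowel feed chute

### The job

A dark mallet head has strayed into the dowel feed chute and is stuck against the gauge bar. Lift it out so that the dowels behind it roll down to the stop, stand it upright in the wooden tray without dropping it, then press the green start button fully down and let it go. Leave the hammer, the chisel and the glue bottle where they are.

Things in the scene. Friction and masses are not known exactly. Their poses are not given: they have to be found in the camera images.
- head_center (a point): centre of the jammed mallet head, a dark wooden block 46 x 100 x 100 mm (x, y, z), 0.2 to 0.45 kg. It stands square on the sloping chute floor: z leans 0.5 rad from vertical towards the chute's -x, y lies across the chute, the -x face rests on the gauge bar. Its upper 50 mm stand clear all round; grip it on its x faces (46 mm apart). It lifts freely along its own z, 3 to 9 mm from the rims at each end.
- chute: fixed plywood feed chute 270 mm long, 140 mm wide; origin on the table under the centre of the head's base, z up. Its floor rises along +x at 0.5 rad (28.6 degrees), 100 mm above the table at the origin. Side walls, 124 mm apart, carry rims reaching 6 mm inward, 36 to 40 mm above the floor (square to it). A yellow stop closes the low end. A grey box 70 x 70 x 65 mm high at x -60, y 112 mm carries the button
- gauge (a point): middle of the gauge bar, a steel rod 10 mm thick across the chute on the -x side of the head, its axis 43 mm above the floor (square to it): dowels pass beneath it, the mallet head does not
- start_top (a point): centre of the top face of the green start button, 36 mm across, on the grey box beside the chute; it is pressed straight down 6 mm against a spring of about 5 N and comes back when let go
- start (a joint): travel of the start button in m: 0 is up, 0.006 is fully down
- tray: fixed open wooden tray 200 x 200 mm with walls 8 mm thick and 40 mm high, cork on its floor; origin at the centre of its underside, inner floor 8 mm above that; x and y along its sides, z up. It is empty at the start
- dowel0: light wooden dowel number 0 (0 is the lowest), 32 mm in diameter and 120 mm long, 65 g, lying across the chute behind the head and free to roll down; origin at its centre, y along its length
- dowel1: light wooden dowel number 1 (0 is the lowest), 32 mm in diameter and 120 mm long, 65 g, lying across the chute behind the head and free to roll down; origin at its centre, y along its length
- dowel2: light wooden dowel number 2 (0 is the lowest), 32 mm in diameter and 120 mm long, 65 g, lying across the chute behind the head and free to roll down; origin at its centre, y along its length
- rest0 (a point): where the centre of dowel 0 comes to rest when the row has rolled down to the stop, (-121, 0, 52) mm in the chute's frame
- rest1 (a point): where the centre of dowel 1 comes to rest when the row has rolled down to the stop, (-93, 0, 68) mm in the chute's frame
- rest2 (a point): where the centre of dowel 2 comes to rest when the row has rolled down to the stop, (-65, 0, 83) mm in the chute's frame
- hammer: hammer 280 mm long lying on the bench to the left of the work, to be left alone; origin under its middle
- glue: glue bottle 60 mm in diameter, 150 mm high, standing beyond the work, to be left alone; origin at the centre of its underside
- chisel: chisel 240 mm long lying to the right of the work, to be left alone; origin under its middle
Things that resemble listed ones, but are neither listed nor needed, are in the scene too. Of the things that look like the part that bears head_center, the middle-sized one is meant.

How it is judged (in metres and radians):
On the way, in this order (a step that is already met when the one before it is completed fails the run):
1. the mallet head is lifted out of the chute (its centre 190 mm or more above the table) (height (world z) of head_center above 0.19 m), for 0.1 s.
2. the head stands upright in the tray, let go, and the three dowels lie in a row at the stop (distance between dowel0 and rest0 below 0.015 m and distance between dowel1 and rest1 below 0.015 m and distance between dowel2 and rest2 below 0.015 m and x of head_center in the frame of tray between -0.085 and 0.085 m and y of head_center in the frame of tray between -0.085 and 0.085 m and z of head_center in the frame of tray below 0.068 m and angle between head_center's own z axis and vertical below 0.2 rad and contact force between the fingers and head below 0.05 N), for 0.2 s.
3. the start button is pressed down (4.5 mm or more of its 6 mm) (value of joint start above 0.0045 m), for 0.05 s.
At the end, for the whole second after the job is handed in: The dowels rest in a row at the stop, each within 15 mm of its resting place; the mallet head stands at rest on the tray floor, let go, within 0.2 rad of upright, its centre at most 85 mm from the tray's along either side; the start button was pressed after that and is up again (all of step 2 and linear speed of each of head, dowel0, dowel1, dowel2 below 0.02 m/s and value of joint start below 0.002 m); the robot touches nothing.
It fails at once if the mallet head is dropped or thrown (faster than 0.6 m/s while the fingers do not touch it) (contact force between the fingers and head below 0.05 N and linear speed of head above 0.6 m/s).
It fails at once if the hammer is moved more than 30 mm (distance of hammer from where it was at the start of the episode above 0.03 m).
It fails at once if the glue is moved more than 30 mm (distance of glue from where it was at the start of the episode above 0.03 m).
It fails at once if the chisel is moved more than 30 mm (distance of chisel from where it was at the start of the episode above 0.03 m).
It also fails if it takes over 54 s, if anything falls off the work surface, if the arm or the gripper's body presses on something with over 40 N, if the wrist force passes 120 N, or if a joint passes its speed limit or range.

### The arm

A 6-joint arm with a two-finger parallel gripper is mounted at the origin on the work surface. World frame = base frame: x ahead of the robot, y to its left, z up, the work surface at z = 0. Lengths are in mm, angles in rad, forces in N, time in s.
With the tool pointing down it reaches from about 275 to 750 mm from the base axis. Payload 10.2 kg.
Tool frame: the origin (TCP) lies at the very end of the fingers, on their centre line; the grasp point (between the pads) lies 19 mm behind it; z points along the fingers, y is the line along which they close (so a half turn about z gives the same grasp; the last joint's range is limited). The gripper opens to 85 mm and grips with 20 to 120 N. Pads are 22 mm wide; open, the fingers measure 114 mm over their backs; the gripper's body (76 mm by 85 mm) begins 54 mm behind the grasp point. The pads swing forward as they close: fully open they stand 13 mm farther back than shut.
Start: joints at [0.934, 0.313, 1.498, -0, 1.331, -0.223], TCP at [211.111, 480.69, 231.294] pointing down, gripper open.
Joint ranges: [-2.94, 2.94], [-0.97, 2.17], [0.19, 2.56], [-1.23, 4.37], [0.02, 3.11], [-2.88, 2.88]. Speed limits (rad/s): [2.39, 2.39, 3.01, 3.14, 3.14, 3.14].

### API

Orientations are given as a unit quaternion [w, x, y, z].
In Python, from rig import ctrl gives the robot as it stands.
- The arm moves only by the shell command python3 -m pendant 'ROWS' [FORCE]. ROWS is JSON, a list that holds one entry, the list of rows, each a list of 5 numbers: the shift along the tool's x, y, z normalised to -1 to 1, where 1 is 200 mm, then the turn about the tool's z normalised to -1 to 1, where 1 is pi rad, then the opening, from 0 (shut) to 1 (fully open). In form: [[[dx, dy, dz, spin, hand], ...]]. A call has 1 to 12 rows; each row is the pose to reach, as a shift and turn from the pose commanded when the call began, along the tool's axes at that moment, turning the shorter way round; what a row does not reach only later rows make up. A row lasts 1/10 s, in which the tool goes at most 50 mm and 8.59 degrees, less where a joint would pass 70% of its speed; a pose out of reach is approached as far as the arm can. A call with a number of a shift or a turn outside -1 to 1 is refused whole. A call with a gripper value outside its range is refused whole. The fingers move at their own pace and stop on an object; FORCE is the grip in N (left out, the last holds). Time passes only in rows, so rows that repeat a pose let the fingers close. It gives the time, the measured TCP pose, the force, the opening and the grip force at its end, in the units of the state.
- ctrl.sense(): the state, without advancing time (a new reading comes with each control period).
- ctrl.capture(name): name is "scene" or "side" or "wrist"; returns (picture, depth): 400x640x3 uint8, blue, green, red; 400x640 float32, mm along the optical axis (not along the pixel's ray), 0 where there is no reading.
- ctrl.get_calibration(name): a dict with "K" (3x3 intrinsics, pixels), "origin" and "rotation" of the camera in the world. Camera axes: x right, y down, z forward; pixel columns grow to the right and rows downward; lengths in mm; the calibration is good to about 2 mm. A picture is of the moment at which its call begins: read the wrist's pose just before it. get_calibration takes no time and is no camera call; for the wrist camera it gives the pose at the moment of the call.
- ctrl.finish_job(): hands the job in; it is judged then, once.
The state is a dict: "time_s": time; "joints": joint angles; "dq": joint speeds; "tau": joint torques, N m; "eef_pos": TCP position; "ee_rot": TCP orientation; "force": force on the tool from outside, world axes, zero at the start; "wrist_torque": the same for the moment, N m; "grip_width": opening from 0.0 (shut) to 1.0 (fully open); "grip_force": force on a finger pad.
Only numpy, scipy, OpenCV 4.12 (cv2) and the standard library are available. Lean on these libraries where they do the work, as an engineer would, in place of code of your own. Each camera call takes 0.05 s, during which the arm holds its last target. There are 200 camera calls.

## Working session

There is one attempt and no reset: what is moved stays moved. The work goes in short steps, Python scripts to look and compute and a shell command to move; the robot and the scene stay as the last step left them, time stands still between calls to the robot, and variables do not carry over. Pictures are saved under pics/ and viewed, at most 10 in all, crops included, and the job is handed in when it is done.

```bash
ls; mkdir -p pics; python3 - <<'E'
from rig import ctrl
import cv2,numpy as np
for n in("scene","side"):
    p,d=ctrl.capture(n); cv2.imwrite(f"pics/{n}0.png",p); np.save(f"pics/{n}0.npy",d)
    c=ctrl.get_calibration(n); print(n,np.round(c["origin"]),np.round(c["rotation"],2).tolist(),np.round(c["K"]).tolist())
s=ctrl.sense();print(s["time_s"],s["eef_pos"],s["ee_rot"])
E
```

```text
pics
scene [1124.  523. 1256.] [-0.13, 0.4, 0.86, -0.27] [[455.0, 0.0, 315.0], [0.0, 455.0, 208.0], [0.0, 0.0, 1.0]]
side [-253. -722. 1010.] [-0.39, 0.83, -0.36, 0.16] [[389.0, 0.0, 321.0], [0.0, 389.0, 199.0], [0.0, 0.0, 1.0]]
0.1 [210.97006738 480.4928966  230.81451805] [-2.36480677e-04  2.05415550e-01  9.78674679e-01 -5.19262754e-04]
```

View pics/scene0.png

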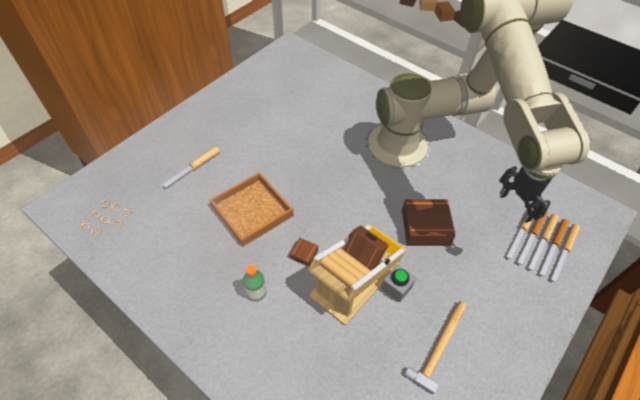

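View pics/side0.png

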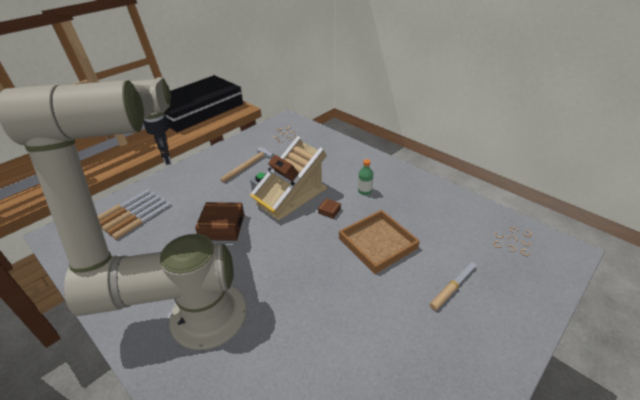

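Scene picture: dark blocks are the large one at (428,222), on the table; the small one at (305,250), on the table; and the middle-sized one at (367,247), in the chute behind the gauge bar. The last one fits by both size and place. The tray is at (252,207), the button at (401,277), the hammer at (437,345), the glue at (254,283) and the chisel at (192,168). I'll confirm with a crop.

```bash
cat > h.py <<'E'
from rig import ctrl
import cv2,numpy as np
from scipy.spatial.transform import Rotation as R
def quat(q): return R.from_quat(np.roll(np.asarray(q,float),-1))
def cal(n):
    c=ctrl.get_calibration(n); return np.array(c["K"]),np.array(c["origin"]),quat(c["rotation"]).as_matrix()
def cloud(d,c):
    K,o,M=c; v,u=np.mgrid[:d.shape[0],:d.shape[1]]
    r=np.stack([(u-K[0,2])/K[0,0],(v-K[1,2])/K[1,1],np.ones(d.shape)],-1)
    P=(r*d[...,None])@M.T+o; P[d<=0]=np.nan; return P
def ray_z(n_or_c,u,v,z):
    K,o,M=cal(n_or_c) if isinstance(n_or_c,str) else n_or_c
    r=M@np.linalg.inv(K)@[u,v,1]; return o+r*(z-o[2])/r[2]
E
python3 - <<'E'
from h import *
p=cv2.imread("pics/scene0.png")
cv2.imwrite("pics/crop.png",cv2.resize(p[180:330,280:470],None,fx=4,fy=4,interpolation=cv2.INTER_CUBIC))
P=cloud(np.load("pics/scene0.npy"),cal("scene")); hsv=cv2.cvtColor(p,cv2.COLOR_BGR2HSV)
g=cv2.inRange(hsv,(50,150,60),(75,255,255)); n,l,st,ce=cv2.connectedComponentsWithStats(g)
for i in range(1,n):
    if st[i,4]>30: print("green",st[i],ce[i],np.nanmedian(P[l==i],0))
y=cv2.inRange(hsv,(18,200,120),(32,255,255)); n,l,st,ce=cv2.connectedComponentsWithStats(y)
for i in range(1,n):
    if st[i,4]>30: print("yellow",st[i],ce[i],np.nanmedian(P[l==i],0))
for u,v in [(367,247),(252,207),(428,215),(305,250),(254,265),(192,168),(258,176),(212,209),(245,241),(292,210)]: print(u,v,np.round(P[v,u]),hsv[v,u])
E
```

```text
green [395 270  13  12 111] [400.74774775 275.20720721] [498.96902173 333.99691665  87.12755019]
yellow [370 228  31  26 219] [386.19634703 241.06392694] [411.96378838 240.10300816  58.14260133]
367 247 [537. 231. 182.] [ 10 145 109]
252 207 [ 569. -203.   11.] [ 15 141 215]
428 215 [250. 277.  62.] [  9 116  75]
305 250 [590.  51.  35.] [ 10 153 140]
254 265 [767.  19. 149.] [  9  92 219]
192 168 [ 589. -480.   19.] [  0   7 175]
258 176 [ 468. -271.   28.] [ 13 144 136]
212 209 [ 658. -306.    1.] [ 10  24 129]
245 241 [ 683. -119.   23.] [ 13 132 137]
292 210 [503. -81.  35.] [ 12 131 156]
```

View pics/crop.png

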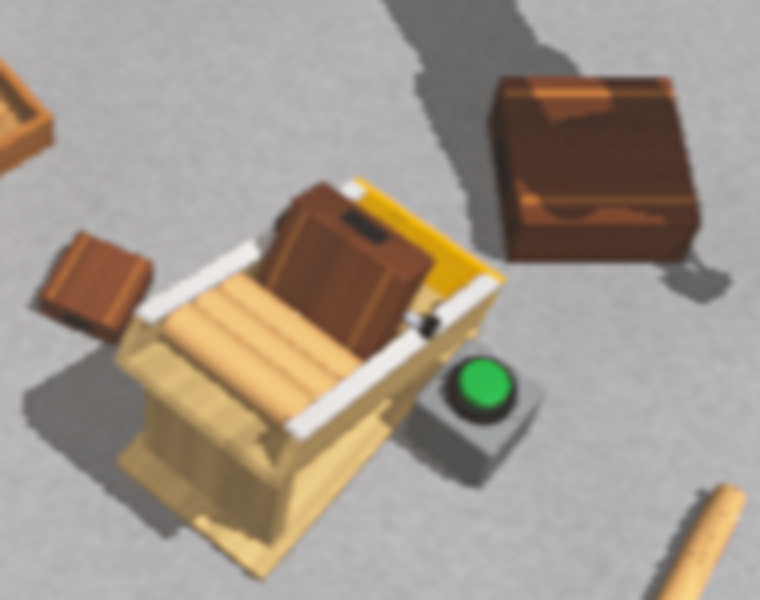

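The crop confirms it: the middle-sized dark block stands in the chute, between the dowels (high end) and the yellow stop, with the button box beside it. Next I'll fit the chute, tray and button poses.

```bash
python3 - <<'E'
from h import *
np.set_printoptions(suppress=True,precision=2)
for n in ("scene","side"):
    p=cv2.imread(f"pics/{n}0.png"); c=cal(n); P=cloud(np.load(f"pics/{n}0.npy"),c); hsv=cv2.cvtColor(p,cv2.COLOR_BGR2HSV)
    ok=np.isfinite(P[...,2])
    near=ok&(np.hypot(P[...,0]-530,P[...,1]-230)<260)
    w=near&(hsv[...,1]<50)&(hsv[...,2]>190)&(P[...,2]>50)
    k,l,st,ce=cv2.connectedComponentsWithStats(w.astype(np.uint8))
    for i in range(1,k):
        if st[i,4]>40:
            Q=P[l==i]; m=np.median(Q,0); _,_,V=np.linalg.svd(Q-m,full_matrices=False); d=V[0]*np.sign(V[0][2])
            print(n,"white",st[i],m,"dir",d,"slope",np.arcsin(d[2]),"yaw",np.arctan2(d[1],d[0]))
    # mallet head: dark brown raised near the chute
    b=near&(hsv[...,2]<150)&(hsv[...,1]>110)&(hsv[...,0]<14)&(P[...,2]>130)
    k,l,st,ce=cv2.connectedComponentsWithStats(b.astype(np.uint8))
    for i in range(1,k):
        if st[i,4]>40: Q=P[l==i]; print(n,"head",st[i],Q.mean(0),Q.min(0),Q.max(0))
    # green
    g=cv2.inRange(hsv,(50,150,60),(75,255,255))>0; g&=near; 
    if g.any(): v,u=np.nonzero(g); print(n,"button",g.sum(),np.nanmedian(P[g],0),ray_z(c,u.mean(),v.mean(),np.nanmedian(P[g][:,2])))
    # tray: brown cluster
    t=ok&(hsv[...,0]<22)&(hsv[...,1]>90)&(np.hypot(P[...,0]-575,P[...,1]+195)<160)&(P[...,2]>28)&(P[...,2]<52)
    Q=P[t]; r=cv2.minAreaRect(Q[:,:2].astype(np.float32)); print(n,"tray rim",t.sum(),np.median(Q[:,2]),r)
E
```

```text
scene white [315 240  30  20 159] [610.36 157.09 177.97] dir [ 0.88 -0.01  0.48] slope 0.5007172024884965 yaw -0.01311087154851849
scene white [389 249  16  13  78] [452.99 286.15  90.76] dir [ 0.88 -0.01  0.48] slope 0.4955545634703444 yaw -0.01567829245900803
scene white [352 262  34  28 223] [600.29 282.86 170.39] dir [ 0.87 -0.    0.5 ] slope 0.5237183920977289 yaw -0.0019383847992089063
scene head [ 344  227   44   43 1024] [536.62 224.85 170.68] [491.66 170.82 130.5 ] [566.38 271.43 205.27]
scene button 109 [498.97 334.    87.13] [498.97 334.22  87.13]
scene tray rim 748 38.490473319839 ((575.1123046875, -197.88038635253906), (207.38758850097656, 201.91749572753906), 77.78945922851562)
side white [282 137  17  20  49] [615.1  281.16 178.65] dir [ 0.88 -0.02  0.48] slope 0.5025018684049228 yaw -0.025832837745503465
side white [299 148  23  28  95] [602.82 156.44 170.33] dir [0.9  0.02 0.44] slope 0.4556281184486572 yaw 0.025420492021203337
side white [273 188  17  20  56] [451.38 160.37  86.97] dir [ 0.89 -0.01  0.46] slope 0.4760663267879782 yaw -0.013446769699060166
side head [269 156  29  24 305] [505.4  197.57 175.79] [482.69 164.4  132.01] [546.21 266.88 198.77]
side tray rim 640 36.799446840199664 ((571.033203125, -200.51519775390625), (202.3956756591797, 202.92518615722656), 77.6454086303711)
```

```bash
python3 -m pendant '[[[-0.95,-0.3,0,0.3754,1],[-0.95,-0.3,0,0.3754,1],[-0.95,-0.3,0,0.3754,1],[-0.95,-0.3,0,0.3754,1],[-0.95,-0.3,0,0.3754,1],[-0.95,-0.3,0,0.3754,1],[-0.95,-0.3,0,0.3754,1],[-0.95,-0.3,0,0.3754,1],[-0.95,-0.3,0,0.3754,1],[-0.95,-0.3,0,0.3754,1]]]' 20
```

```text
time_s: 1.1
eef_pos: [360.9, 349.3, 231.1]
ee_rot: [-0.0, 0.714, 0.7, -0.0]
force: [-0.7, 0.1, -0.8]
grip_width: 1.004
grip_force: 0.0
```

```bash
python3 -m pendant '[[[-0.61,0.8,-0.1,0,1],[-0.61,0.8,-0.1,0,1],[-0.61,0.8,-0.1,0,1],[-0.61,0.8,-0.1,0,1],[-0.61,0.8,-0.1,0,1],[-0.61,0.8,-0.1,0,1],[-0.61,0.8,-0.1,0,1]]]' 
python3 - <<'E'
from h import *
np.set_printoptions(suppress=True,precision=1)
c=cal("wrist"); p,d=ctrl.capture("wrist"); cv2.imwrite("pics/w1.png",p); np.save("pics/w1.npy",d)
P=cloud(d,c); hsv=cv2.cvtColor(p,cv2.COLOR_BGR2HSV); print(c[1],c[2][:,2])
ok=np.isfinite(P[...,2])
b=ok&(hsv[...,2]<170)&(hsv[...,1]>100)&(hsv[...,0]<15)&(P[...,2]>125)&(P[...,2]<208)&(abs(P[...,1]-222)<75)&(abs(P[...,0]-525)<75)
Q=P[b]; print(b.sum(),Q.min(0),Q.max(0),np.percentile(Q,[1,50,99],axis=0))
E
```

```text
time_s: 1.8
eef_pos: [517.4, 224.5, 251.1]
ee_rot: [-0.0, 0.714, 0.7, -0.0]
force: [-0.0, 0.2, 0.3]
grip_width: 0.998
grip_force: 0.0
[517.6 292.9 394.3] [-0.  -0.3 -1. ]
13960 [487.  169.2 125.4] [565.9 268.9 199.8] [[488.5 172.  129.2]
 [523.1 228.7 184.6]
 [563.6 268.5 198.5]]
```

View pics/w1.png

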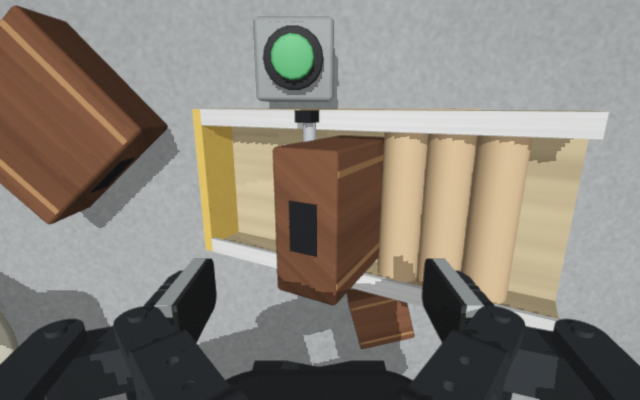

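Wrist picture: the head is at (330,220), with the fingers at x≈200 and 440 on either side of it. The dowels are at (400–500,200) and the gauge bar at (310,130). The head's upper -x edge is at world x≈487.5, and its y centre is about 219.5. The tool can't tilt, so I'll grip vertically across the x faces. The grip couple will turn the head upright while I lift it and move it away from the gauge.

```bash
python3 -m pendant '[[[-0.023,0.008,0.2,0,1],[-0.023,0.008,0.35,0,1],[-0.023,0.008,0.42,0,1],[-0.023,0.008,0.47,0,1],[-0.023,0.008,0.51,0,1],[-0.023,0.008,0.51,0,1]]]'; python3 -m pendant '[[[0,0,0,0,0.8],[0,0,0,0,0.8],[0,0,0,0,0.7],[0,0,0,0,0.65],[0,0,0,0,0.65]]]' 20
```

```text
time_s: 2.45
eef_pos: [519.3, 219.5, 148.9]
ee_rot: [-0.0, 0.715, 0.699, -0.0]
force: [0.0, 0.1, 0.5]
grip_width: 1.0
grip_force: 0.0
time_s: 2.95
eef_pos: [518.9, 219.3, 150.5]
ee_rot: [-0.0, 0.715, 0.699, -0.0]
force: [-8.0, -0.2, 8.2]
grip_width: 0.728
grip_force: 18.6
```

```bash
python3 -m pendant '[[[0,0.02,-0.025,0,0.3],[0,0.04,-0.05,0,0.3],[0,0.06,-0.075,0,0.3],[0,0.06,-0.075,0,0.3]]]' 25
python3 - <<'E'
from h import *
for n in("scene","wrist"):
    p,d=ctrl.capture(n)
    cv2.imwrite(f"pics/{n}2.png",p)
a=cv2.imread("pics/scene2.png")[180:330,280:470]; b=cv2.imread("pics/wrist2.png")
a=cv2.resize(a,(507,400)); b=b[:,170:460]
cv2.imwrite("pics/c2.png",np.hstack([a,b]))
E
```

```text
time_s: 3.35
eef_pos: [529.2, 219.4, 167.5]
ee_rot: [-0.002, 0.715, 0.7, -0.002]
force: [-25.9, -2.5, 28.2]
grip_width: 0.629
grip_force: 21.4
```

View pics/c2.png

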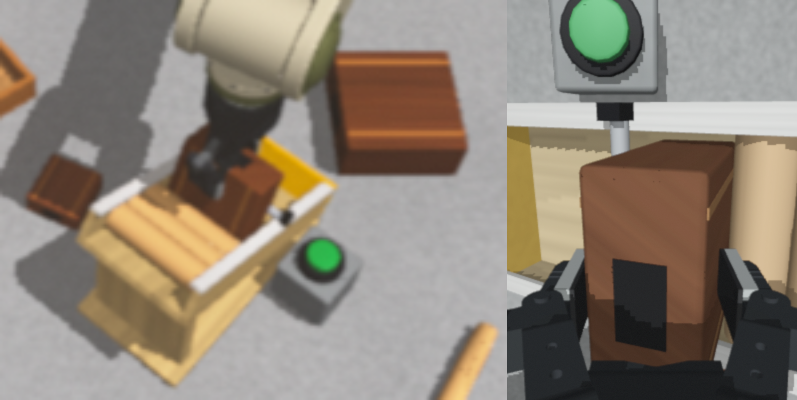

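The head is turning upright between the fingers: the opening fell from 62 to 53 mm. The floor is pushing it up, so I'll lift straight up.

```bash
python3 -m pendant '[[[0,0,-0.05,0,0.3],[0,0,-0.1,0,0.3],[0,0,-0.15,0,0.3],[0,0,-0.2,0,0.3]]]' 25; python3 -m pendant '[[[0,0,-0.1,0,0.3],[0,0,-0.2,0,0.3],[0,0,-0.3,0,0.3],[0,0,-0.4,0,0.3],[0,0,-0.5,0,0.3],[0,0,-0.5,0,0.3]]]' 40
python3 - <<'E'
from h import *
for n in("side","wrist"):
    p,d=ctrl.capture(n); cv2.imwrite(f"pics/{n}3.png",p)
a=cv2.imread("pics/side3.png")[90:230,200:380]; b=cv2.imread("pics/wrist3.png")
cv2.imwrite("pics/c3.png",np.hstack([cv2.resize(a,(514,400)),b[:,170:455]]))
E
```

```text
time_s: 3.85
eef_pos: [531.6, 218.8, 204.8]
ee_rot: [-0.0, 0.715, 0.699, -0.0]
force: [-2.0, -0.1, -2.7]
grip_width: 0.563
grip_force: 25.2
time_s: 4.45
eef_pos: [532.7, 219.0, 307.4]
ee_rot: [0.002, 0.715, 0.699, 0.003]
force: [-0.0, 0.7, -1.9]
grip_width: 0.548
grip_force: 42.6
```

View pics/c3.png

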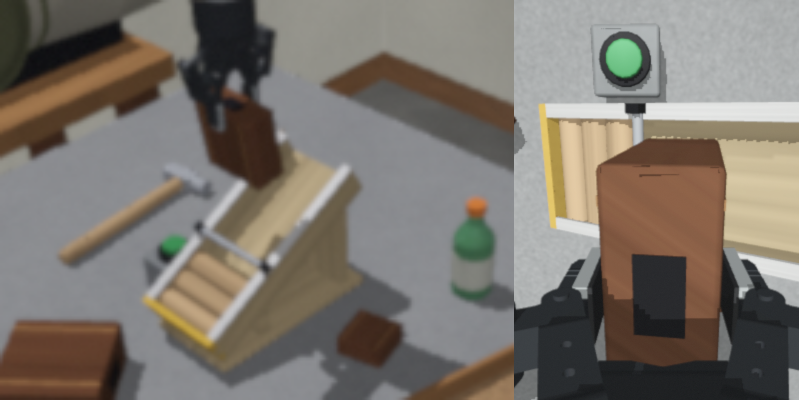

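The head hangs flat and upright in the grip (opening 46.6 mm), and the three dowels lie at the stop. Now I'll measure how deep it hangs and carry it to the tray.

```bash
python3 -m pendant '[[[-0.15,0.04,0,0,0.3],[-0.35,0.08,0,0,0.3],[-0.55,0.12,0,0,0.3],[-0.75,0.16,0,0,0.3],[-0.95,0.2,0,0,0.3],[-1,0.24,0,0,0.3]]]' 40;  python3 -m pendant '[[[-0.2,0,0,0,0.3],[-0.4,0,0,0,0.3],[-0.6,0,0,0,0.3],[-0.8,0,0,0,0.3],[-0.95,0,0,0,0.3],[-1,0,0,0,0.3],[-1,0,0,0,0.3]]]' 40
python3 - <<'E'
from h import *
np.set_printoptions(suppress=True,precision=1)
s=ctrl.sense(); t=s["eef_pos"]; print(t,s["ee_rot"])
for n in("scene","side"):
    c=cal(n); p,d=ctrl.capture(n); cv2.imwrite(f"pics/{n}4.png",p); P=cloud(d,c); hsv=cv2.cvtColor(p,cv2.COLOR_BGR2HSV)
    b=np.isfinite(P[...,2])&(hsv[...,1]>90)&(hsv[...,0]<16)&(abs(P[...,0]-t[0])<45)&(abs(P[...,1]-t[1])<70)&(P[...,2]>150)
    Q=P[b]; print(n,b.sum(),np.percentile(Q-t,[1,50,99],axis=0))
c=cal("wrist"); p,d=ctrl.capture("wrist"); cv2.imwrite("pics/w4.png",p)
a=cv2.imread("pics/side4.png")[130:290,300:460]; cv2.imwrite("pics/c4.png",np.hstack([cv2.resize(a,(400,400)),p[:,120:520]]))
E
```

```text
time_s: 5.15
eef_pos: [575.2, 14.3, 302.8]
ee_rot: [-0.001, 0.716, 0.698, -0.001]
force: [-0.5, -0.5, -1.9]
grip_width: 0.548
grip_force: 42.5
time_s: 5.85
eef_pos: [570.7, -182.6, 303.1]
ee_rot: [-0.001, 0.715, 0.699, -0.0]
force: [-0.1, 0.9, -2.8]
grip_width: 0.55
grip_force: 42.5
[ 570.7 -182.6  303.1] [-0.   0.7  0.7 -0. ]
scene 873 [[-19.2 -41.8 -67.5]
 [ 21.4  33.5 -15.2]
 [ 32.4  53.2  31.5]]
side 772 [[-28.6 -51.3 -68. ]
 [-18.5 -22.7 -15.3]
 [ 15.5  44.5  28.2]]
```

View pics/c4.png

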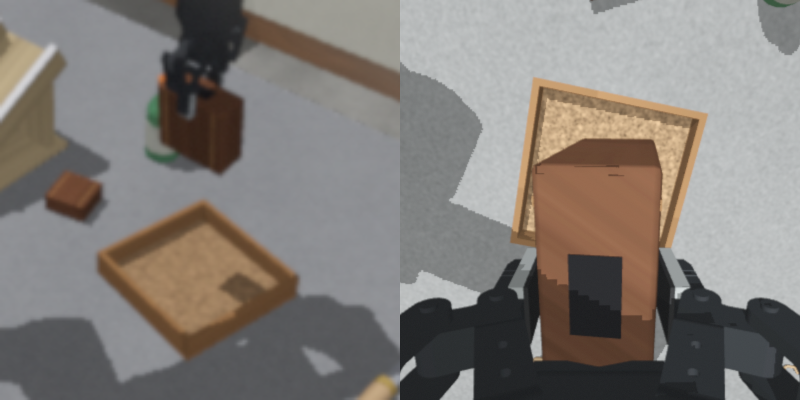

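Side view: the head hangs upright above the tray, its base about 68 mm below the TCP. Wrist view: the tray's rim is at (620,165), aligned well enough. I'll lower it.

```bash
python3 -m pendant '[[[-0.083,0.01,0.15,0,0.3],[-0.083,0.01,0.35,0,0.3],[-0.083,0.01,0.55,0,0.3],[-0.083,0.01,0.75,0,0.3],[-0.083,0.01,0.9,0,0.3],[-0.083,0.01,0.98,0,0.3],[-0.083,0.01,1,0,0.3],[-0.083,0.01,1,0,0.3]]]' 40; python3 -m pendant '[[[0,0,0.05,0,0.3],[0,0,0.08,0,0.3],[0,0,0.1,0,0.3],[0,0,0.1,0,0.3]]]' 40
```

```text
time_s: 6.8
eef_pos: [572.7, -197.8, 104.5]
ee_rot: [-0.0, 0.715, 0.7, 0.0]
force: [0.4, -1.4, -0.5]
grip_width: 0.55
grip_force: 42.5
time_s: 7.2
eef_pos: [572.4, -198.7, 84.2]
ee_rot: [0.0, 0.715, 0.699, 0.0]
force: [-0.7, 0.2, -2.3]
grip_width: 0.552
grip_force: 42.5
```

```bash
python3 -m pendant '[[[0,0,0.01,0,0.3],[0,0,0.02,0,0.3],[0,0,0.02,0,0.3]]]' 40; python3 -m pendant '[[[0,0,0.01,0,0.3],[0,0,0.01,0,0.3]]]' 40;python3 -m pendant '[[[0,0,0.01,0,0.3],[0,0,0.01,0,0.3]]]' 40
```

```text
time_s: 7.5
eef_pos: [574.2, -199.1, 83.0]
ee_rot: [0.003, 0.715, 0.699, 0.001]
force: [2.6, 2.6, 11.7]
grip_width: 0.545
grip_force: 38.6
time_s: 7.7
eef_pos: [575.4, -199.2, 82.3]
ee_rot: [0.004, 0.715, 0.699, 0.002]
force: [3.6, 5.0, 18.3]
grip_width: 0.547
grip_force: 38.1
time_s: 7.9
eef_pos: [576.8, -199.3, 81.6]
ee_rot: [0.006, 0.715, 0.699, 0.003]
force: [8.8, 5.6, 22.4]
grip_width: 0.539
grip_force: 37.7
```

```bash
python3 -m pendant '[[[0,0,-0.015,0,0.3],[0,0,-0.025,0,0.3],[0,0,-0.025,0,0.3]]]' 20; python3 -m pendant '[[[0,0,-0.03,0,0.57],[0,0,-0.03,0,0.59],[0,0,-0.03,0,0.62],[0,0,-0.03,0,0.7],[0,0,-0.03,0,0.8],[0,0,-0.03,0,0.9]]]'
python3 - <<'E'
from h import *
np.set_printoptions(suppress=True,precision=1)
c=cal("wrist"); p,d=ctrl.capture("wrist"); q,_=ctrl.capture("side")
cv2.imwrite("pics/c5.png",np.hstack([cv2.resize(q[180:290,320:440],(436,400)),p[:,140:500]]))
E
```

```text
time_s: 8.2
eef_pos: [572.3, -198.7, 81.5]
ee_rot: [-0.0, 0.715, 0.699, 0.0]
force: [-1.1, 0.7, 4.7]
grip_width: 0.543
grip_force: 34.4
time_s: 8.8
eef_pos: [572.2, -198.7, 87.1]
ee_rot: [-0.0, 0.715, 0.699, -0.0]
force: [1.0, -0.1, -0.1]
grip_width: 0.898
grip_force: 0.0
```

View pics/c5.png

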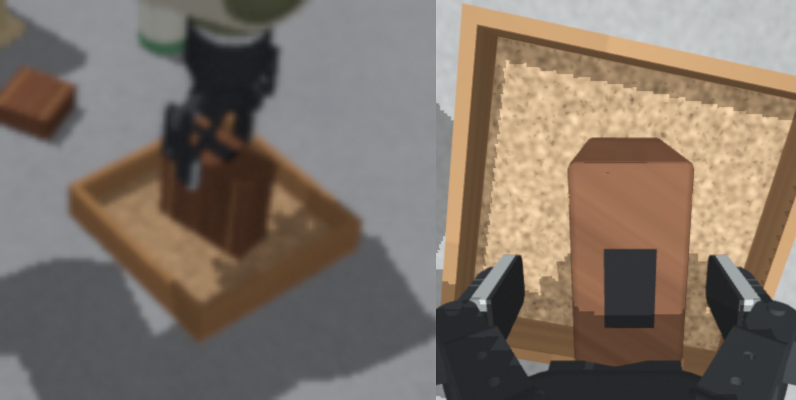

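The head stands upright in the tray, centred, with the fingers clear on both sides. Now I'll rise, close the fingers and go to the button.

```bash
python3 -m pendant '[[[0,0,-0.1,0,1],[0,0,-0.25,0,1],[0,0,-0.45,0,1],[0,0,-0.7,0,1],[0,0,-0.95,0,0],[0,0,-1,0,0]]]' 20
python3 -m pendant '[[[0.2,-0.03,0,0,0],[0.4,-0.06,0,0,0],[0.6,-0.09,0,0,0],[0.8,-0.12,0,0,0],[0.885,-0.142,0,0,0]]]'
python3 -m pendant '[[[0.2,-0.03,0,0,0],[0.4,-0.06,0,0,0],[0.6,-0.09,0,0,0],[0.8,-0.12,0,0,0],[0.885,-0.142,0,0,0]]]'
python3 -m pendant '[[[0.2,-0.03,0,0,0],[0.4,-0.06,0,0,0],[0.6,-0.09,0,0,0],[0.8,-0.12,0,0,0],[0.885,-0.142,0,0,0],[0.885,-0.142,0,0,0],[0.885,-0.142,0,0,0]]]'
python3 - <<'E'
from h import *
np.set_printoptions(suppress=True,precision=1)
c=cal("wrist"); p,d=ctrl.capture("wrist"); P=cloud(d,c); hsv=cv2.cvtColor(p,cv2.COLOR_BGR2HSV)
g=cv2.inRange(hsv,(50,120,60),(75,255,255))>0; v,u=np.nonzero(g); print(g.sum(),u.mean(),v.mean(),u.min(),u.max(),v.min(),v.max(),np.nanmedian(P[g],0),ray_z(c,u.mean(),v.mean(),np.nanmedian(P[g][:,2])))
s,_=ctrl.capture("scene"); cv2.imwrite("pics/c6.png",np.hstack([cv2.resize(s[160:300,190:420],(657,400))]))
cc=cal("scene"); hs=cv2.cvtColor(s,cv2.COLOR_BGR2HSV)
P=cloud(_,cc); b=np.isfinite(P[...,2])&(hs[...,0]<16)&(abs(P[...,0]-573)<70)&(abs(P[...,1]+199)<70)&(P[...,2]>60)
Q=P[b]; print("head",np.percentile(Q,[1,50,99],axis=0)); t=Q[Q[:,2]>102]; print(len(t),t.min(0),t.max(0))
E
```

```text
time_s: 9.5
eef_pos: [573.4, -199.3, 293.7]
ee_rot: [0.005, 0.715, 0.699, 0.001]
force: [0.2, 0.2, 0.1]
grip_width: 0.69
grip_force: 0.0
time_s: 10.0
eef_pos: [547.3, -18.3, 287.1]
ee_rot: [-0.0, 0.714, 0.7, 0.0]
force: [-0.0, -0.8, -0.4]
grip_width: -0.001
grip_force: 0.0
time_s: 10.5
eef_pos: [522.9, 158.8, 286.9]
ee_rot: [-0.0, 0.714, 0.7, -0.0]
force: [-0.1, -0.3, -0.8]
grip_width: 0.0
grip_force: 0.0
time_s: 11.2
eef_pos: [499.4, 333.1, 287.0]
ee_rot: [0.0, 0.715, 0.699, -0.0]
force: [-0.7, -0.3, 0.1]
grip_width: -0.0
grip_force: 0.0
887 317.06426155580607 177.26268320180384 300 334 158 193 [496.4 331.1  87.3] [496.3 331.1  87.3]
head [[ 555.2 -244.6   60.7]
 [ 585.6 -185.1  105.6]
 [ 601.4 -145.1  113.1]]
383 [ 552.7 -247.6  102. ] [ 602.  -145.   114.4]
```

View pics/c6.png

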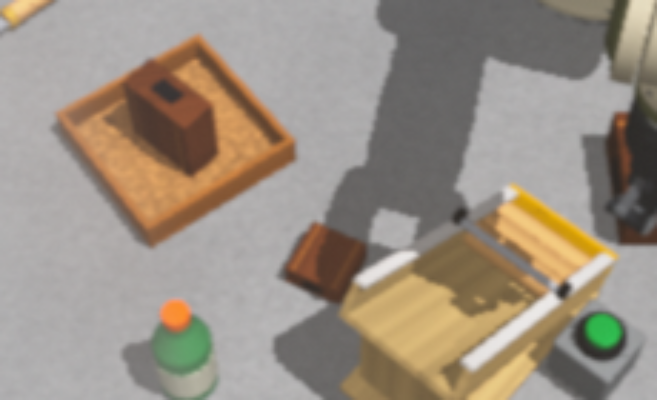

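The head stands in the tray at (170,115) in the crop, the chute is clear, and the button is under the tool. I'll press it.

```bash
python3 -m pendant '[[[0,-0.008,0.2,0,0],[0,-0.008,0.45,0,0],[0,-0.008,0.7,0,0],[0,-0.008,0.85,0,0],[0,-0.008,0.93,0,0],[0,-0.008,0.96,0,0],[0,-0.008,0.96,0,0]]]'; python3 -m pendant '[[[0,0,0.02,0,0],[0,0,0.04,0,0],[0,0,0.05,0,0],[0,0,0.05,0,0]]]';  python3 -m pendant '[[[0,0,0.01,0,0],[0,0,0.015,0,0],[0,0,0.015,0,0]]]'
```

```text
time_s: 12.0
eef_pos: [497.8, 333.3, 95.3]
ee_rot: [-0.0, 0.715, 0.699, -0.0]
force: [-0.2, -0.5, 1.6]
grip_width: 0.002
grip_force: 0.0
time_s: 12.4
eef_pos: [497.8, 334.1, 85.6]
ee_rot: [0.0, 0.715, 0.699, 0.0]
force: [1.1, -0.9, 2.2]
grip_width: 0.004
grip_force: 1.1
time_s: 12.7
eef_pos: [497.7, 334.2, 82.6]
ee_rot: [0.0, 0.715, 0.699, 0.0]
force: [2.0, -1.5, 3.6]
grip_width: -0.002
grip_force: 2.0
```

```bash
python3 -m pendant '[[[0,0,0.01,0,0],[0,0,0.01,0,0]]]';  python3 -m pendant '[[[0,0,0.01,0,0],[0,0,0.01,0,0]]]';  python3 -m pendant '[[[0,0,0.01,0,0],[0,0,0.01,0,0]]]'
```

```text
time_s: 12.9
eef_pos: [497.8, 334.1, 81.0]
ee_rot: [0.0, 0.715, 0.699, 0.0]
force: [0.3, -1.0, 8.3]
grip_width: -0.002
grip_force: 4.1
time_s: 13.1
eef_pos: [497.9, 334.2, 80.8]
ee_rot: [0.001, 0.715, 0.699, 0.001]
force: [-4.9, -6.1, 21.3]
grip_width: -0.003
grip_force: 11.0
time_s: 13.3
eef_pos: [498.0, 334.3, 80.5]
ee_rot: [0.001, 0.715, 0.699, 0.001]
force: [-11.2, -7.9, 35.7]
grip_width: 0.0
grip_force: 17.8
```

The button has bottomed: the force rose sharply at 81 mm, 6 mm below its top. I'll let go, rise and check.

```bash
python3 -m pendant '[[[0,0,-0.05,0,0],[0,0,-0.15,0,0],[0,0,-0.35,0,0],[0,0,-0.6,0,0],[0,0,-0.7,0,0],[0,0,-0.7,0,0],[0,0,-0.7,0,0],[0,0,-0.7,0,0]]]'
python3 - <<'E'
from h import *
np.set_printoptions(suppress=True,precision=1)
c=cal("wrist"); p,d=ctrl.capture("wrist"); P=cloud(d,c); hsv=cv2.cvtColor(p,cv2.COLOR_BGR2HSV)
g=cv2.inRange(hsv,(50,120,60),(75,255,255))>0; print("button z",np.nanmedian(P[g],0))
s,D=ctrl.capture("side"); cv2.imwrite("pics/c7.png",cv2.resize(s[120:290,200:440],(800,567)))
E
```

```text
time_s: 14.1
eef_pos: [496.8, 333.9, 214.3]
ee_rot: [-0.001, 0.715, 0.699, -0.002]
force: [0.4, 0.0, -0.5]
grip_width: -0.0
grip_force: 0.0
button z [496.2 332.1  87.3]
```

View pics/c7.png

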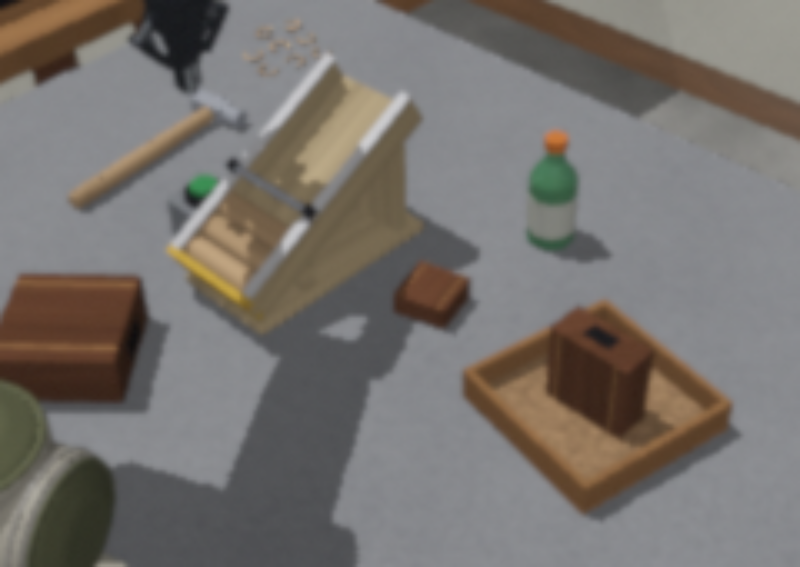

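The head is upright in the tray at (600,370), the dowels are at the stop at (235,245), the button is back up at z 87.3, and the arm is clear.

```bash
python3 -c "
from rig import ctrl
print(ctrl.finish_job())"
```

```text
the job is handed in; nothing more can be done
None
```

The mallet head is upright in the tray, the dowels rolled down to the stop, and the start button was pressed fully and came back up; I handed the job in at about 14 s, but no verdict was returned.

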